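Unlock the sprung bin lid and hold it just below its balance point

TASK

Pull the lock plate straight up out of the bracket behind the steel bin's hinge, stand it upright and fully home in the slot of the wooden stand, and let go of it. Then take the lid's handle, raise the lid clearly past its balance point (where the spring takes over; the block on the wire quadrant marks it) without letting it fly open to its stop, bring it back and finish while still holding the lid still, five to ten degrees below the balance point, so that its spring can be set. Leave everything else on the counter where it is.

Things in the scene. Friction and masses are not known exactly. Their poses are not given: they have to be found in the camera images.
- spring_bin: grey steel bin fixed to the counter, 120 (x) x 170 (y) x 94 mm high, with a sprung steel lid. Origin under its centre on the counter; its front, with the lid's handle, faces its own -x; its hinge and the slotted bracket are at the back, own +x.
- balance_block (a point): small dark block on the thin wire quadrant (60 mm radius round the hinge) at the bin's left side, 93 mm left of its middle. It does not move. It marks the lid's balance point, 0.90 rad (about 52 degrees): seen from the side the lid then points from the hinge at the block. The wire rises 62 mm above the hinge axis: lift the lock plate clear over it.
- lid_hinge (a point): middle of the lid's hinge axis, which runs along the bin's own y at the bin's back top edge: at (60, 0, 100) mm in the bin's frame. It does not move with the lid.
- lid (a joint): lid angle, rad: 0 shut (level), grows as its front rises, stop at 1.5. Steel plate, 122 mm forward of the hinge, 168 mm wide, 8 mm thick, 1.2 kg, mostly carried by its spring: let go below 0.90 rad it falls shut, above it the spring throws it open. At the grip point it takes 1.2 N to start, 0.3 N at 0.8 rad, and pulls up with 0.5 N at 1.05 rad. Locked while the plate is in its bracket.
- lid_grip (a point): grip point on the lid's handle, a round dark bar 12 mm thick that juts forward from the middle of the lid's front edge in the lid's plane; 158 mm from the hinge axis, 36 mm past the lid, 32 mm short of the centre of the 22 mm end ball. Moves with the lid: 100 mm up when shut, 224 at balance. Pinch it from above across the bin's y, tool kept upright: the bar turns between the pads.
- lid_horn (a point): middle of the top of the lid's horn, 30 mm wide, 10 mm thick, standing 38 mm above the hinge axis just in front of the lock plate, 37 mm below the plate's top. It swings back as the lid opens and meets the plate within about 0.1 rad: so the lid is locked.
- bracket_slot (a point): middle of the mouth of the bracket's slot, 88 mm above the counter, at (75, 0, 88) mm in the bin's frame. Slot 9 mm (x) x 64 mm (y), 43 mm deep; the lock plate comes straight up out of it.
- lock_plate: flat aluminium plate, 6 mm thick (own x), 60 wide (own y), 130 tall, about 0.2 kg, on edge in the bracket behind the hinge, axes along the bin's. Its top 26 mm is 10 mm thick: grip it there across own x, finger tips no lower than 33 mm below its top (the horn). Origin: middle of its lower edge, z up; at first at (75, 0, 45) mm in the bin's frame, its top 175 mm above the counter.
- stand: light wooden block fixed to the counter, 60 (x) x 110 (y) x 45 mm high, with one chamfered slot in its top; origin under its centre on the counter. Its place varies: it is the block with the slot.
- stand_slot (a point): middle of the floor of the stand's slot, 10 mm above the counter. The slot is 12 mm wide (stand's own x), 68 mm long (own y), 35 mm deep, with a 4 mm chamfer round its mouth; the lock plate stands in it with its own y along the slot, either way round, its origin then at this point.
- carton: small brown cardboard carton, 81x63x51 mm, origin under its middle; bystander
- tin: open round tin with brass nuts, 74 mm across, 48 mm high; bystander
- screwdriver: screwdriver with a red handle lying on the counter, 216x29x29 mm; bystander
- coupling: grey pipe coupling standing on end, 40 mm across, 45 mm high; bystander
There are look-alikes about, which are no part of the job. What is meant by the lock_plate is not green, and is the smaller of those in its own colour.

How it is judged:
By the outcome, as a careful person would: the job done as asked, in the order asked, and still so for the second after the job is handed in, while the arm keeps its last pose, push and grip.
It also fails if it takes over 72 s, if anything falls off the work surface, if the arm or the gripper's body presses on something with over 40 N, if the wrist force passes 120 N, or if a joint passes its speed limit or range.

ROBOT

A 7-joint arm with a two-finger parallel gripper is mounted at the origin on a cart in front of the work surface, level with it; the furniture and walls round the work are solid. World frame = base frame: x ahead of the robot, y to its left, z up, the work surface at z = 0. Lengths are in mm, angles in rad, forces in N, time in s.
With the tool pointing down it reaches from about 400 to 875 mm from the base axis. Payload 4.4 kg.
Tool frame: the origin (TCP) lies at the very end of the fingers, on their centre line; the grasp point (between the pads) lies 19 mm behind it; z points along the fingers, y is the direction in which the jaws open and shut (so a half turn about z gives the same grasp; the last joint's range is limited). The gripper opens to 85 mm and grips with 20 to 120 N. Pads are 22 mm wide; open, the fingers measure 114 mm over their backs; the gripper's body (76 mm by 85 mm) begins 54 mm behind the grasp point. The pads swing forward as they close: fully open they stand 13 mm farther back than shut.
Start: joints at [1.264, 0.628, 0.038, 1.517, -0.027, 0.996, -0.02], TCP at [155.039, -631.253, 231.313] pointing down, gripper open.
Joint ranges: [-3.06, 3.06], [-0.37, 2.12], [-1.25, 1.32], [0.18, 2.47], [-1.1, 4.24], [0.23, 1.98], [-2.94, 2.94]. Speed limits (rad/s): [2.57, 2.57, 3.14, 3.14, 3.14, 3.14, 3.14].

INTERFACE

Orientations are given as [roll, pitch, yaw] about the fixed x, y, z axes, in that order (R = Rz(yaw) Ry(pitch) Rx(roll)).
In Python, from cell import read_state, get_image, calibration, finish_job gives the robot as it stands. The module is installed in compiled form; this text tells all that it offers.
- The arm moves only by the tool apply_moves, never from a script. Its argument "increments" is a list of rows, each an object of numbers: "tx", "ty", "tz": the shift along the world's x, y, z in m; "rx", "ry", "rz": the turn, a rotation vector about the world's x, y, z in units of 5 degrees (1.0 is 5 degrees); "claw": the finger opening in m, from 0 to 0.0854. In form: [{"tx": .., "ty": .., "tz": .., "rx": .., "ry": .., "rz": .., "claw": ..}, ...]. A call has 1 to 12 rows; each row is the pose to reach, as a shift and turn from the pose commanded when the call began; what a row does not reach only later rows make up. A row lasts 1/10 s, in which the tool goes at most 50 mm and 8.59 degrees, less where a joint would pass 70% of its speed; a pose out of reach is approached as far as the arm can. A call with a gripper value outside its range is refused whole. The fingers move at their own pace and stop on an object; the grip force is fixed at half the most. Time passes only in rows, so rows that repeat a pose let the fingers close. It gives the time, the measured TCP pose, the force and the opening at its end, in the units of the state.
- read_state(): the state, without advancing time (a new reading comes with each control period).
- get_image(name): name is "scene" or "top"; returns the picture (400x640x3 uint8, red, green, blue); there is no depth.
- calibration(name): a dict with "camera_matrix" (3x3 intrinsics, pixels), "distortion" ([k1, k2, p1, p2, k3] as OpenCV has them; the pictures are not rectified), "origin" and "attitude" of the camera in the world. Camera axes: x right, y up, looking along -z (the intrinsics and any distortion apply to the point x, -y, -z); pixel columns grow to the right and rows downward; lengths in mm; the calibration is good to about 2 mm. A picture is of the moment at which its call begins. calibration takes no time and is no camera call.
- finish_job(): hands the job in, once; it reports no verdict.
The state is a dict: "clock": time; "qpos": joint angles; "qd": joint speeds; "tau": joint torques, N m; "eef_pos": TCP position; "tool_rot": TCP orientation; "force": force on the tool from outside, world axes, zero at the start; "torque": the same for the moment, N m; "width": finger opening in mm.
Only numpy, scipy, OpenCV 4.12 (cv2) and the standard library are available. Lean on these libraries where they do the work, as an engineer would, in place of code of your own. Each camera call takes 0.05 s, during which the arm holds its last target. There are 200 camera calls.

## Working session

There is one attempt and no reset: what is moved stays moved. The work goes in short steps, Python scripts to look and compute and a tool call to move; the robot and the scene stay as the last step left them, time stands still between calls to the robot, and variables do not carry over. Pictures are saved under pics/ and viewed, about 8 in all and at most 12, crops included, and the job is handed in when it is done.

Besides the shell and the picture viewer there is one more tool, called after "Emit:" as name(argument=value, ...) on one line, values as JSON. apply_moves: Moves the arm, as the interface text tells. Its arguments: {"type":"object","properties":{"increments":{"type":"array"}},"required":["increments"]}

```bash
mkdir -p pics; cat > h.py <<'E'
import numpy as np, cv2
from cell import read_state, get_image, calibration, finish_job
from scipy.spatial.transform import Rotation as R
def cam(n):
    c=calibration(n); A=np.array(c["attitude"],float)
    if A.shape!=(3,3): A=R.from_euler("xyz",A.ravel()).as_matrix() if A.size==3 else R.from_quat(A).as_matrix()
    return np.array(c["camera_matrix"],float),np.array(c["distortion"],float),np.array(c["origin"],float),A
def proj(n,P):
    K,d,o,A=cam(n); q=(np.atleast_2d(P)-o)@A; q=q*[1,-1,-1]
    return cv2.projectPoints(q,np.zeros(3),np.zeros(3),K,d)[0].reshape(-1,2)
def ray(n,uv):
    K,d,o,A=cam(n); u=cv2.undistortPoints(np.array(uv,float).reshape(-1,1,2),K,d).reshape(-1,2)
    return o,np.c_[u[:,0],-u[:,1],-np.ones(len(u))]@A.T
def atz(n,uv,z):
    o,r=ray(n,uv); z=np.broadcast_to(z,len(r)); return o+r*((z-o[2])/r[:,2])[:,None]
def snap(n,f,crop=None,s=1):
    im=get_image(n)[:,:,::-1]; cv2.imwrite("pics/raw_"+f,im)
    if crop: x,y,w,h=crop; im=im[y:y+h,x:x+w]
    cv2.imwrite("pics/"+f,cv2.resize(im,None,fx=s,fy=s,interpolation=cv2.INTER_CUBIC))
E
python3 - <<'E'
from h import *
for n in("scene","top"):
    print(calibration(n)); snap(n,n+"0.png",None,1.25)
print(read_state())
E
```

```text
{'camera_matrix': array([[499.42340493,   0.        , 323.39809361],
       [  0.        , 499.42340493, 198.20529945],
       [  0.        ,   0.        ,   1.        ]]), 'distortion': array([-0.01963764,  0.        ,  0.        ,  0.        ,  0.        ]), 'origin': array([-109.6022643 ,  927.04504133,  651.26327176]), 'attitude': array([ 1.15039371e+00,  2.00870013e-03, -2.55746471e+00])}
{'camera_matrix': array([[464.0661162 ,   0.        , 325.15797685],
       [  0.        , 464.0661162 , 194.20516834],
       [  0.        ,   0.        ,   1.        ]]), 'distortion': array([-0.02466471,  0.        ,  0.        ,  0.        ,  0.        ]), 'origin': array([ 311.54594773, -109.97153354, 1604.20255442]), 'attitude': array([ 0.1460949 ,  0.02153303, -1.56850367])}
{'clock': 0.1, 'qpos': array([ 1.26423713,  0.62925233,  0.03841883,  1.51825242, -0.02700202,
        0.99630146, -0.02000965]), 'qd': array([ 6.17103008e-04, -1.99543621e-03,  7.87804313e-05, -1.40809236e-03,
       -3.69831780e-04, -1.70193665e-03, -8.76339881e-04]), 'tau': array([ 2.19518464e-03, -5.64531970e+01,  1.23010777e+00, -1.93977159e+01,
        1.12490388e-02,  5.36061954e-03, -2.42698866e-05]), 'eef_pos': array([ 154.89969277, -630.70452438,  230.48639937]), 'tool_rot': array([-3.13989604e+00, -2.14412203e-07,  2.40769780e-01]), 'force': array([-0.17689505, -0.08359826,  0.64001848]), 'torque': array([ 0.01265003, -0.04752392, -0.0207553 ]), 'width': 85.35786343274313}
```

View pics/scene0.png

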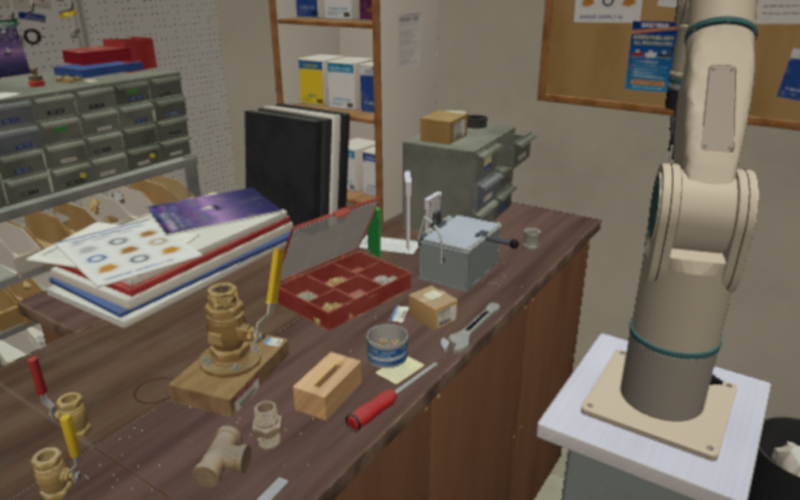

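View pics/top0.png

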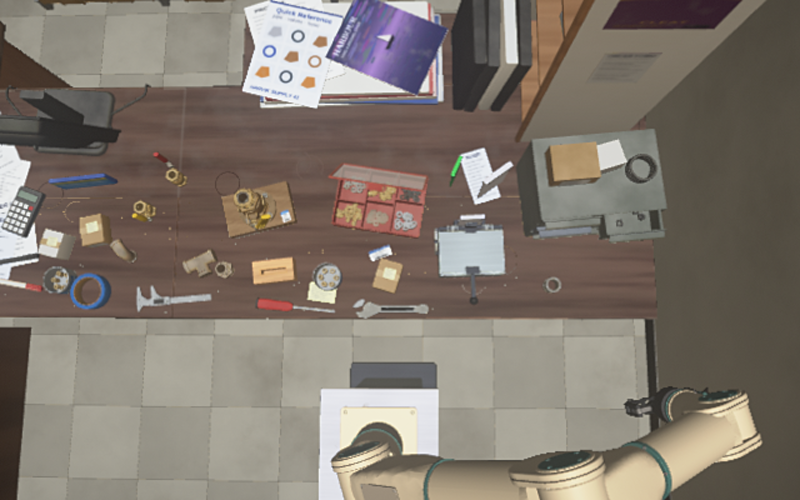

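The scene picture shows the bin at about (460,250), the plate in its bracket at (432,205), and the stand at (327,385). The top picture has the bin at (471,248), the stand at (273,271), and the handle's ball at (474,300). I'll enlarge these areas.

```bash
python3 - <<'E'
import cv2,numpy as np
t=cv2.imread("pics/raw_top0.png"); s=cv2.imread("pics/raw_scene0.png")
def c(im,x,y,w,h,k): return cv2.resize(im[y:y+h,x:x+w],None,fx=k,fy=k,interpolation=cv2.INTER_CUBIC)
a=np.hstack([c(t,340,150,80,100,5),c(t,190,190,80,100,5)])
b=np.hstack([c(s,320,130,100,110,5),c(s,225,275,75,110,4)[:0] if 0 else c(s,225,260,60,110,5)])
cv2.imwrite("pics/a.png",a); cv2.imwrite("pics/b.png",b)
E
```

```text
(no output)
```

View pics/a.png

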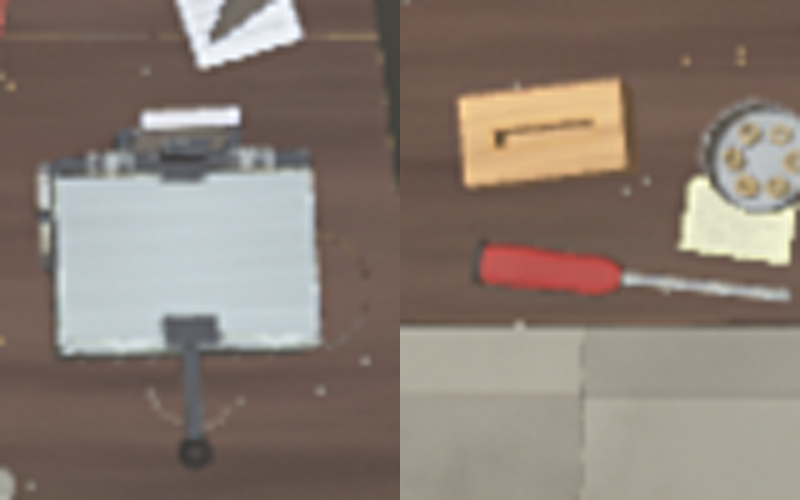

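View pics/b.png

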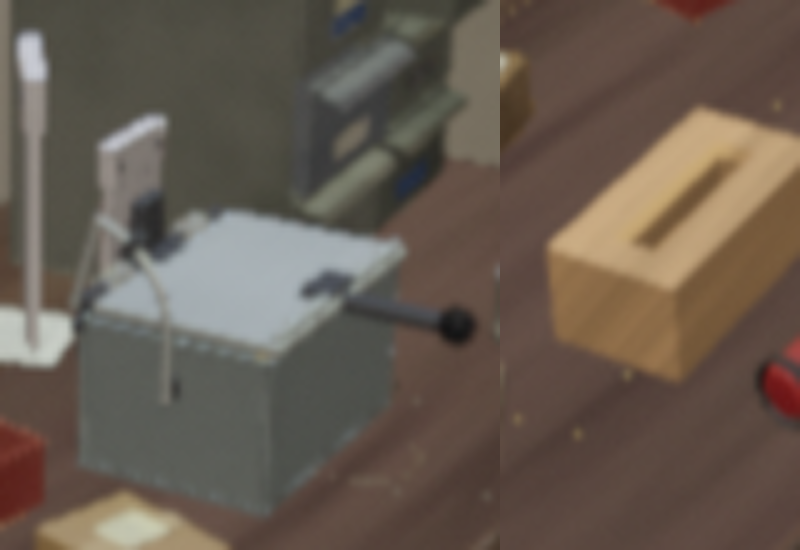

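The crops show the lid's front corners at (59,352) and (321,347), the ball at (195,453), the plate top at (191,118), and the stand's corners and slot sharply. Next I'll fit both poses to points from both cameras.

```bash
cat > fit.py <<'E'
from h import *
from scipy.optimize import least_squares
def px(l,ox,oy,sx=0): return [((u-sx+.5)/5-.5+ox,(v+.5)/5-.5+oy) for u,v in l]
def fit(obs,x0):
    # obs: (cam, local pt, uv)
    def f(p,full=False):
        Rz=R.from_euler("z",p[2]).as_matrix(); r=[]
        for n in("top","scene"):
            o=[q for q in obs if q[0]==n]
            r.append(proj(n,np.array([q[1] for q in o],float)@Rz.T+[p[0],p[1],0])-[q[2] for q in o])
        return np.vstack(r).ravel()
    s=least_squares(f,x0,loss="soft_l1",x_scale=[10,10,.1]); print(s.x.round(4)); print(f(s.x).reshape(-1,2).round(1).tolist()); return s.x
tb=px([(59,352),(321,347),(195,453),(191,118)],340,150)
sb=px([(272,355),(403,243),(457,325),(133,132),(268,513),(82,465)],320,130)
L=[(-62,84,104),(-62,-84,104),(-130,0,100),(75,0,175),(-60,85,0),(60,85,0)]
obs=[("top",a,b) for a,b in zip(L,tb)]+[("scene",a,b) for a,b in zip(L,sb)]
B=fit(obs,[500,-280,0]);
ts=px([(458,98),(619,79),(629,168),(465,187)],190,190,400)
ss=px([(550,245),(700,108),(678,290),(553,343),(680,382)],225,260,500)
Lt=[(30,55,45),(30,-55,45),(-30,-55,45),(-30,55,45)]
Ls=[(30,55,45),(30,-55,45),(-30,55,45),(30,55,0),(-30,55,0)]
print("stand corners guess",atz("top",ts,45).round(0))
S=fit([("top",a,b) for a,b in zip(Lt,ts)]+[("scene",a,b) for a,b in zip(Ls,ss)],[430,140,0])
w=lambda P,l:R.from_euler("z",P[2]).apply(l)+[P[0],P[1],0]
print("plate top",w(B,[75,0,175]),"grip",w(B,[-98,0,100]),"hinge",w(B,[60,0,100]),"slot",w(S,[0,0,10]))
te=px([(497,137),(594,122)],190,190,400); print("slot ends z45",atz("top",te,45))
E
python3 fit.py
```

```text
[ 5.122960e+02 -2.462848e+02  2.830000e-02]
[[0.5, -0.1], [0.1, -0.5], [0.1, 0.2], [0.3, 0.3], [0.9, -1.5], [0.3, 0.9], [-0.2, 0.5], [-0.0, 0.2], [-0.6, 1.3], [-0.9, 0.5]]
stand corners guess [[490. 346.  45.]
 [503. 236.  45.]
 [442. 228.  45.]
 [429. 339.  45.]]
[4.658981e+02 2.869211e+02 1.189000e-01]
[[0.4, 0.2], [0.1, 0.1], [-0.3, -0.2], [0.3, -0.2], [-0.3, 0.6], [-0.2, 0.3], [-0.6, 0.1], [0.8, -0.8], [0.3, 0.2]]
plate top [ 587.266004   -244.16395507  175.        ] grip [ 414.33518896 -249.05611312  100.        ] hinge [ 572.2720027  -244.58813062  100.        ] slot [465.89810985 286.92114826  10.        ]
slot ends z45 [[463.04254672 318.55098708  45.        ]
 [473.31369124 252.52403579  45.        ]]
```

Emit:
apply_moves(increments=[{"tx":0.1,"ty":0.16,"tz":0.1,"rz":6,"claw":0.04},{"tx":0.1,"ty":0.16,"tz":0.1,"rz":6,"claw":0.04},{"tx":0.1,"ty":0.16,"tz":0.1,"rz":6,"claw":0.04},{"tx":0.245,"ty":0.381,"tz":0.1,"rz":15.6,"claw":0.04},{"tx":0.245,"ty":0.381,"tz":0.1,"rz":15.6,"claw":0.04},{"tx":0.245,"ty":0.381,"tz":0.1,"rz":15.6,"claw":0.04},{"tx":0.245,"ty":0.381,"tz":0.1,"rz":15.6,"claw":0.04},{"tx":0.245,"ty":0.381,"tz":0.1,"rz":15.6,"claw":0.04},{"tx":0.245,"ty":0.381,"tz":0.1,"rz":15.6,"claw":0.04},{"tx":0.245,"ty":0.381,"tz":0.1,"rz":15.6,"claw":0.04},{"tx":0.245,"ty":0.381,"tz":0.1,"rz":15.6,"claw":0.04},{"tx":0.245,"ty":0.381,"tz":0.1,"rz":15.6,"claw":0.04}])

```text
$.increments[0]: bad value
```

Emit:
apply_moves(increments=[{"tx":0.03,"ty":0.04,"tz":0.03,"rx":0.0,"ry":0.0,"rz":1.6,"claw":0.04},{"tx":0.245,"ty":0.381,"tz":0.1,"rx":0.0,"ry":0.0,"rz":15.6,"claw":0.04},{"tx":0.245,"ty":0.381,"tz":0.1,"rx":0.0,"ry":0.0,"rz":15.6,"claw":0.04},{"tx":0.245,"ty":0.381,"tz":0.1,"rx":0.0,"ry":0.0,"rz":15.6,"claw":0.04},{"tx":0.245,"ty":0.381,"tz":0.1,"rx":0.0,"ry":0.0,"rz":15.6,"claw":0.04},{"tx":0.245,"ty":0.381,"tz":0.1,"rx":0.0,"ry":0.0,"rz":15.6,"claw":0.04},{"tx":0.245,"ty":0.381,"tz":0.1,"rx":0.0,"ry":0.0,"rz":15.6,"claw":0.04},{"tx":0.245,"ty":0.381,"tz":0.1,"rx":0.0,"ry":0.0,"rz":15.6,"claw":0.04},{"tx":0.245,"ty":0.381,"tz":0.1,"rx":0.0,"ry":0.0,"rz":15.6,"claw":0.04},{"tx":0.245,"ty":0.381,"tz":0.1,"rx":0.0,"ry":0.0,"rz":15.6,"claw":0.04},{"tx":0.245,"ty":0.381,"tz":0.1,"rx":0.0,"ry":0.0,"rz":15.6,"claw":0.04},{"tx":0.245,"ty":0.381,"tz":0.1,"rx":0.0,"ry":0.0,"rz":15.6,"claw":0.04}])

```text
clock: 1.3
eef_pos: [399.2, -251.1, 330.9]
tool_rot: [-3.14, 0.0, 1.601]
force: [0.6, -0.2, 0.9]
width: 39.9
```

Emit:
apply_moves(increments=[{"tx":0.187,"ty":0.006,"tz":-0.04,"rx":0.0,"ry":0.0,"rz":0.0,"claw":0.04},{"tx":0.187,"ty":0.006,"tz":-0.04,"rx":0.0,"ry":0.0,"rz":0.0,"claw":0.04},{"tx":0.187,"ty":0.006,"tz":-0.04,"rx":0.0,"ry":0.0,"rz":0.0,"claw":0.04},{"tx":0.187,"ty":0.006,"tz":-0.04,"rx":0.0,"ry":0.0,"rz":0.0,"claw":0.04},{"tx":0.187,"ty":0.006,"tz":-0.131,"rx":0.0,"ry":0.0,"rz":0.0,"claw":0.04},{"tx":0.187,"ty":0.006,"tz":-0.131,"rx":0.0,"ry":0.0,"rz":0.0,"claw":0.04},{"tx":0.187,"ty":0.006,"tz":-0.131,"rx":0.0,"ry":0.0,"rz":0.0,"claw":0.04},{"tx":0.187,"ty":0.006,"tz":-0.131,"rx":0.0,"ry":0.0,"rz":0.0,"claw":0.04}])

```text
clock: 2.1
eef_pos: [586.1, -246.2, 200.0]
tool_rot: [-3.14, 0.0, 1.599]
force: [0.1, -0.1, 1.2]
width: 39.7
```

```bash
python3 - <<'E'
from h import *
snap("scene","s1.png",(310,100,120,110),5); print(read_state()["eef_pos"])
E
```

```text
[ 587.47605841 -246.02020352  201.78735231]
```

View pics/s1.png

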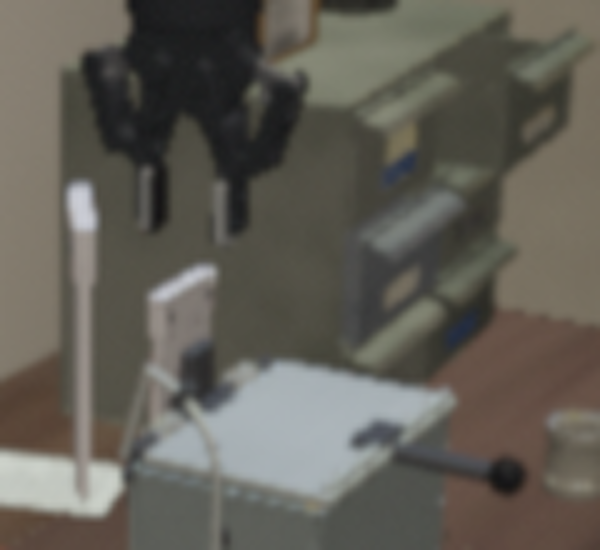

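The tips, about (189,237), sit straight above the plate top (183,281) with clear margin on each side, so I'll go down and close.

Emit:
apply_moves(increments=[{"tx":0.0,"ty":0.0,"tz":-0.03,"rx":0.0,"ry":0.0,"rz":0.0,"claw":0.04},{"tx":0.0,"ty":0.0,"tz":-0.053,"rx":0.0,"ry":0.0,"rz":0.0,"claw":0.04},{"tx":0.0,"ty":0.0,"tz":-0.053,"rx":0.0,"ry":0.0,"rz":0.0,"claw":0.04},{"tx":0.0,"ty":0.0,"tz":-0.053,"rx":0.0,"ry":0.0,"rz":0.0,"claw":0.02},{"tx":0.0,"ty":0.0,"tz":-0.053,"rx":0.0,"ry":0.0,"rz":0.0,"claw":0.0},{"tx":0.0,"ty":0.0,"tz":-0.053,"rx":0.0,"ry":0.0,"rz":0.0,"claw":0.0},{"tx":0.0,"ty":0.0,"tz":-0.053,"rx":0.0,"ry":0.0,"rz":0.0,"claw":0.0},{"tx":0.0,"ty":0.0,"tz":-0.053,"rx":0.0,"ry":0.0,"rz":0.0,"claw":0.0}])

```text
clock: 2.95
eef_pos: [588.6, -245.0, 150.1]
tool_rot: [3.138, 0.002, 1.602]
force: [-1.8, 0.2, 6.7]
width: 8.9
```

Emit:
apply_moves(increments=[{"tx":0.0,"ty":0.0,"tz":0.01,"rx":0.0,"ry":0.0,"rz":0.0,"claw":0.0},{"tx":0.0,"ty":0.0,"tz":0.02,"rx":0.0,"ry":0.0,"rz":0.0,"claw":0.0},{"tx":0.0,"ty":0.0,"tz":0.03,"rx":0.0,"ry":0.0,"rz":0.0,"claw":0.0}])

```text
clock: 3.25
eef_pos: [587.1, -244.2, 178.5]
tool_rot: [3.141, 0.0, 1.602]
force: [-0.5, -0.3, -1.0]
width: 8.8
```

Emit:
apply_moves(increments=[{"tx":0.0,"ty":0.0,"tz":0.03,"rx":0.0,"ry":0.0,"rz":0.0,"claw":0.0},{"tx":0.0,"ty":0.0,"tz":0.06,"rx":0.0,"ry":0.0,"rz":0.0,"claw":0.0},{"tx":0.0,"ty":0.0,"tz":0.1,"rx":0.0,"ry":0.0,"rz":0.0,"claw":0.0},{"tx":0.0,"ty":0.0,"tz":0.133,"rx":0.0,"ry":0.0,"rz":0.0,"claw":0.0},{"tx":0.0,"ty":0.0,"tz":0.133,"rx":0.0,"ry":0.0,"rz":0.0,"claw":0.0},{"tx":0.0,"ty":0.0,"tz":0.133,"rx":0.0,"ry":0.0,"rz":0.0,"claw":0.0}])

```text
clock: 3.85
eef_pos: [587.0, -244.2, 311.3]
tool_rot: [3.14, 0.001, 1.602]
force: [-0.3, 0.3, -2.5]
width: 9.1
```

```bash
python3 - <<'E'
from h import *
snap("scene","s2.png",(310,60,120,150),4); print(read_state()["eef_pos"],read_state()["force"])
E
```

```text
[ 586.24541719 -244.13256274  309.88041617] [-0.77458576 -0.84785949 -2.24265055]
```

View pics/s2.png

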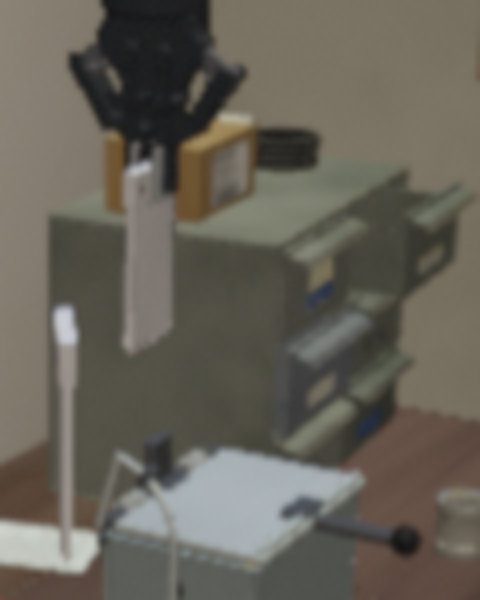

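The plate is clear of the bracket and hangs upright, its bottom corners at about (127,352) and (170,325) in this crop. Now over to the stand.

Emit:
apply_moves(increments=[{"tx":-0.05,"ty":0.0,"tz":0.0,"rx":0.0,"ry":0.0,"rz":0.0,"claw":0.0},{"tx":-0.08,"ty":0.04,"tz":0.0,"rx":0.0,"ry":0.0,"rz":0.0,"claw":0.0},{"tx":-0.11,"ty":0.08,"tz":0.0,"rx":0.0,"ry":0.0,"rz":0.1,"claw":0.0},{"tx":-0.121,"ty":0.125,"tz":0.0,"rx":0.0,"ry":0.0,"rz":0.2,"claw":0.0},{"tx":-0.121,"ty":0.17,"tz":0.0,"rx":0.0,"ry":0.0,"rz":0.3,"claw":0.0},{"tx":-0.121,"ty":0.215,"tz":0.0,"rx":0.0,"ry":0.0,"rz":0.4,"claw":0.0},{"tx":-0.121,"ty":0.26,"tz":0.0,"rx":0.0,"ry":0.0,"rz":0.5,"claw":0.0},{"tx":-0.121,"ty":0.305,"tz":0.0,"rx":0.0,"ry":0.0,"rz":0.6,"claw":0.0},{"tx":-0.121,"ty":0.35,"tz":0.0,"rx":0.0,"ry":0.0,"rz":0.7,"claw":0.0},{"tx":-0.121,"ty":0.395,"tz":0.0,"rx":0.0,"ry":0.0,"rz":0.8,"claw":0.0},{"tx":-0.121,"ty":0.44,"tz":0.0,"rx":0.0,"ry":0.0,"rz":0.9,"claw":0.0},{"tx":-0.121,"ty":0.48,"tz":0.0,"rx":0.0,"ry":0.0,"rz":1.0,"claw":0.0}])

```text
clock: 5.1
eef_pos: [464.7, 237.4, 308.9]
tool_rot: [-3.139, 0.001, 1.691]
force: [0.2, -0.7, -1.5]
width: 8.7
```

Emit:
apply_moves(increments=[{"tx":0.0,"ty":0.03,"tz":-0.02,"rx":0.0,"ry":0.0,"rz":0.0,"claw":0.0},{"tx":0.0,"ty":0.051,"tz":-0.06,"rx":0.0,"ry":0.0,"rz":0.0,"claw":0.0},{"tx":0.0,"ty":0.051,"tz":-0.1,"rx":0.0,"ry":0.0,"rz":0.0,"claw":0.0},{"tx":0.0,"ty":0.051,"tz":-0.14,"rx":0.0,"ry":0.0,"rz":0.0,"claw":0.0},{"tx":0.0,"ty":0.051,"tz":-0.14,"rx":0.0,"ry":0.0,"rz":0.0,"claw":0.0},{"tx":0.0,"ty":0.051,"tz":-0.14,"rx":0.0,"ry":0.0,"rz":0.0,"claw":0.0}])

```text
clock: 5.7
eef_pos: [465.3, 286.4, 169.7]
tool_rot: [-3.139, 0.001, 1.69]
force: [0.5, -0.2, -0.8]
width: 8.8
```

```bash
python3 - <<'E'
from h import *
st=read_state(); p=st["eef_pos"]; print(p,st["tool_rot"],st["force"])
snap("scene","s3.png",(215,210,100,150),4)
snap("top","t3.png",(170,170,100,100),4)
import cv2,numpy as np
a=cv2.imread("pics/s3.png");b=cv2.imread("pics/t3.png")
c=np.zeros((600,800,3),np.uint8);c[:,:400]=a;c[:400,400:]=b;cv2.imwrite("pics/c3.png",c)
Rz=R.from_euler("z",1.69-np.pi/2)
print("pred bottom corners crop", ((proj("scene",Rz.apply([[3,30,-102],[-3,30,-102],[-3,-30,-102],[5,30,28],[-5,30,28],[-5,-30,28]])+[466,286.8,170.3])-[215,210])*4).round(0).tolist())
E
```

```text
[465.34221145 286.38670772 169.73255434] [-3.13888559e+00  8.74168612e-04  1.68961601e+00] [ 0.51024346 -0.23222668 -0.79482952]
pred bottom corners crop [[148.0, 346.0], [158.0, 349.0], [223.0, 288.0], [128.0, 115.0], [145.0, 119.0], [214.0, 67.0]]
```

View pics/c3.png

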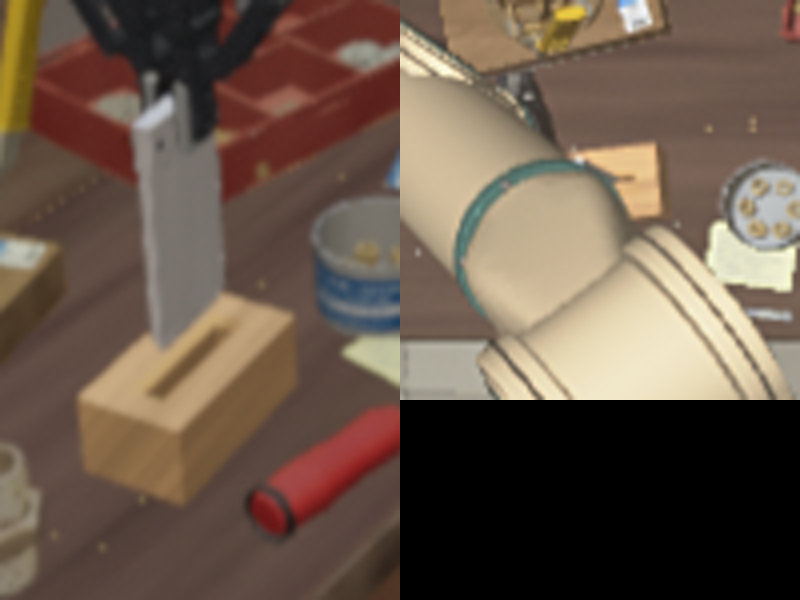

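The plate's bottom corners, (162,349) and (222,291), match the prediction to about a millimetre, directly over the slot. I'll lower it with the force watched.

Emit:
apply_moves(increments=[{"tx":0.0,"ty":0.0,"tz":-0.015,"rx":0.0,"ry":0.0,"rz":0.0,"claw":0.0},{"tx":0.0,"ty":0.0,"tz":-0.022,"rx":0.0,"ry":0.0,"rz":0.0,"claw":0.0},{"tx":0.0,"ty":0.0,"tz":-0.029,"rx":0.0,"ry":0.0,"rz":0.0,"claw":0.0},{"tx":0.0,"ty":0.0,"tz":-0.035,"rx":0.0,"ry":0.0,"rz":0.0,"claw":0.0},{"tx":0.0,"ty":0.0,"tz":-0.035,"rx":0.0,"ry":0.0,"rz":0.0,"claw":0.0}])

```text
clock: 6.3
eef_pos: [465.9, 286.5, 135.0]
tool_rot: [-3.141, 0.0, 1.689]
force: [-0.6, 0.1, -3.5]
width: 8.7
```

Emit:
apply_moves(increments=[{"tx":0.0,"ty":0.0,"tz":-0.007,"rx":0.0,"ry":0.0,"rz":0.0,"claw":0.0},{"tx":0.0,"ty":0.0,"tz":-0.014,"rx":0.0,"ry":0.0,"rz":0.0,"claw":0.0},{"tx":0.0,"ty":0.0,"tz":-0.019,"rx":0.0,"ry":0.0,"rz":0.0,"claw":0.0},{"tx":0.0,"ty":0.0,"tz":-0.021,"rx":0.0,"ry":0.0,"rz":0.0,"claw":0.0},{"tx":0.0,"ty":0.0,"tz":-0.021,"rx":0.0,"ry":0.0,"rz":0.0,"claw":0.0}])

```text
clock: 6.8
eef_pos: [466.1, 286.8, 115.1]
tool_rot: [3.141, 0.001, 1.689]
force: [-2.1, -1.3, 6.6]
width: 8.6
```

Emit:
apply_moves(increments=[{"tx":0.0,"ty":0.0,"tz":-0.002,"rx":0.0,"ry":0.0,"rz":0.0,"claw":0.0},{"tx":0.0,"ty":0.0,"tz":-0.003,"rx":0.0,"ry":0.0,"rz":0.0,"claw":0.0},{"tx":0.0,"ty":0.0,"tz":-0.003,"rx":0.0,"ry":0.0,"rz":0.0,"claw":0.0}])

```text
clock: 7.1
eef_pos: [466.8, 287.2, 114.9]
tool_rot: [3.138, 0.001, 1.689]
force: [-5.2, -3.8, 30.3]
width: 8.5
```

Emit:
apply_moves(increments=[{"tx":0.0,"ty":0.0,"tz":0.003,"rx":0.0,"ry":0.0,"rz":0.0,"claw":0.0},{"tx":0.0,"ty":0.0,"tz":0.003,"rx":0.0,"ry":0.0,"rz":0.0,"claw":0.035},{"tx":0.0,"ty":0.0,"tz":0.003,"rx":0.0,"ry":0.0,"rz":0.0,"claw":0.035},{"tx":0.0,"ty":0.0,"tz":0.003,"rx":0.0,"ry":0.0,"rz":0.0,"claw":0.035},{"tx":0.0,"ty":0.0,"tz":0.003,"rx":0.0,"ry":0.0,"rz":0.0,"claw":0.035},{"tx":0.0,"ty":0.0,"tz":0.03,"rx":0.0,"ry":0.0,"rz":0.0,"claw":0.04},{"tx":0.0,"ty":0.0,"tz":0.07,"rx":0.0,"ry":0.0,"rz":0.0,"claw":0.04},{"tx":0.0,"ty":0.0,"tz":0.12,"rx":0.0,"ry":0.0,"rz":0.0,"claw":0.04},{"tx":0.0,"ty":0.0,"tz":0.17,"rx":0.0,"ry":0.0,"rz":0.0,"claw":0.04},{"tx":0.0,"ty":0.0,"tz":0.18,"rx":0.0,"ry":0.0,"rz":0.0,"claw":0.04},{"tx":0.0,"ty":0.0,"tz":0.18,"rx":0.0,"ry":0.0,"rz":0.0,"claw":0.04}])

```text
clock: 8.2
eef_pos: [467.0, 287.5, 293.1]
tool_rot: [3.137, -0.002, 1.689]
force: [-0.6, -1.2, 0.4]
width: 39.6
```

```bash
python3 - <<'E'
from h import *
st=read_state(); print(st["eef_pos"],st["force"],st["width"])
snap("scene","s4.png",(215,210,100,150),4)
Rz=R.from_euler("z",.119)
print(((proj("scene",Rz.apply([[5,30,140],[-5,30,140],[-5,-30,140]])+[465.9,286.9,0])-[215,210])*4).round(0).tolist())
E
```

```text
[466.9713758  287.4896436  293.14488371] [-0.59238515 -1.18194543  0.4292623 ] 39.58678431287375
[[135.0, 221.0], [153.0, 226.0], [220.0, 170.0]]
```

View pics/s4.png

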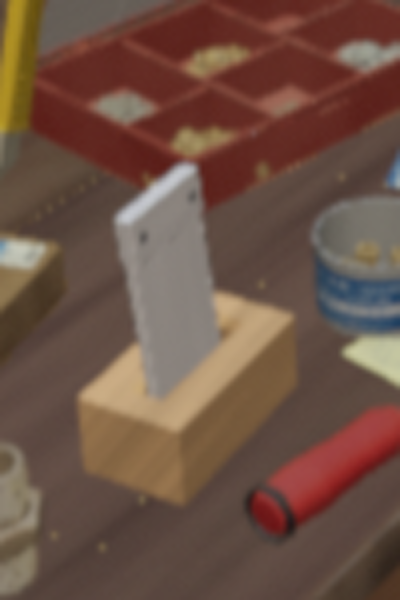

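```bash
python3 - <<'E'
from h import *
for a in (0,4,6,8,10):
    t=np.radians(a); Rr=R.from_euler("z",.119)*R.from_euler("y",t)
    # rests: lower -x corner on floor against -x wall
    off=np.array([-6*min(1,a/8)+3*min(1,a/8),0,3*np.sin(t)])
    P=Rr.apply([[5,30,130],[-5,30,130],[5,-30,130]])+R.from_euler("z",.119).apply(off)+[466.5,286.9,10]
    print(a,((proj("scene",P)-[215,210])*4).round(0).tolist())
E
```

```text
0 [[134.0, 221.0], [152.0, 226.0], [202.0, 165.0]]
4 [[122.0, 218.0], [139.0, 222.0], [189.0, 162.0]]
6 [[115.0, 217.0], [132.0, 220.0], [183.0, 161.0]]
8 [[109.0, 216.0], [126.0, 219.0], [177.0, 161.0]]
10 [[101.0, 215.0], [118.0, 217.0], [170.0, 160.0]]
```

The plate is home but leans roughly 5° in the loose slot. I'll grip it again and release it more gently so it stands upright.

Emit:
apply_moves(increments=[{"tx":0.006,"ty":0.0,"tz":-0.05,"rx":0.0,"ry":0.0,"rz":0.0,"claw":0.06},{"tx":0.006,"ty":0.0,"tz":-0.1,"rx":0.0,"ry":0.0,"rz":0.0,"claw":0.06},{"tx":0.006,"ty":0.0,"tz":-0.14,"rx":0.0,"ry":0.0,"rz":0.0,"claw":0.06},{"tx":0.006,"ty":0.0,"tz":-0.17,"rx":0.0,"ry":0.0,"rz":0.0,"claw":0.06},{"tx":0.006,"ty":0.0,"tz":-0.176,"rx":0.0,"ry":0.0,"rz":0.0,"claw":0.04},{"tx":0.003,"ty":0.0,"tz":-0.176,"rx":0.0,"ry":0.0,"rz":0.0,"claw":0.02},{"tx":0.0,"ty":0.0,"tz":-0.176,"rx":0.0,"ry":0.0,"rz":0.0,"claw":0.01},{"tx":0.0,"ty":0.0,"tz":-0.176,"rx":0.0,"ry":0.0,"rz":0.0,"claw":0.0},{"tx":0.0,"ty":0.0,"tz":-0.176,"rx":0.0,"ry":0.0,"rz":0.0,"claw":0.0},{"tx":0.0,"ty":0.0,"tz":-0.176,"rx":0.0,"ry":0.0,"rz":0.0,"claw":0.0}])

```text
clock: 9.25
eef_pos: [466.6, 287.2, 116.5]
tool_rot: [3.14, -0.001, 1.689]
force: [-0.6, -0.6, 4.0]
width: 8.7
```

Emit:
apply_moves(increments=[{"tx":0.0,"ty":0.0,"tz":-0.001,"rx":0.0,"ry":0.0,"rz":0.0,"claw":0.0},{"tx":0.0,"ty":0.0,"tz":-0.001,"rx":0.0,"ry":0.0,"rz":0.0,"claw":0.0},{"tx":0.0,"ty":0.0,"tz":-0.001,"rx":0.0,"ry":0.0,"rz":0.0,"claw":0.0105},{"tx":0.0,"ty":0.0,"tz":-0.001,"rx":0.0,"ry":0.0,"rz":0.0,"claw":0.0115},{"tx":0.0,"ty":0.0,"tz":-0.001,"rx":0.0,"ry":0.0,"rz":0.0,"claw":0.0125},{"tx":0.0,"ty":0.0,"tz":-0.001,"rx":0.0,"ry":0.0,"rz":0.0,"claw":0.014},{"tx":0.0,"ty":0.0,"tz":-0.001,"rx":0.0,"ry":0.0,"rz":0.0,"claw":0.016},{"tx":0.0,"ty":0.0,"tz":-0.001,"rx":0.0,"ry":0.0,"rz":0.0,"claw":0.02},{"tx":0.0,"ty":0.0,"tz":-0.001,"rx":0.0,"ry":0.0,"rz":0.0,"claw":0.03},{"tx":0.0,"ty":0.0,"tz":-0.001,"rx":0.0,"ry":0.0,"rz":0.0,"claw":0.04},{"tx":0.0,"ty":0.0,"tz":0.01,"rx":0.0,"ry":0.0,"rz":0.0,"claw":0.04},{"tx":0.0,"ty":0.0,"tz":0.05,"rx":0.0,"ry":0.0,"rz":0.0,"claw":0.04}])

```text
clock: 10.45
eef_pos: [464.0, 285.0, 163.4]
tool_rot: [-3.135, 0.003, 1.69]
force: [1.3, 0.9, -1.0]
width: 39.8
```

Emit:
apply_moves(increments=[{"tx":0.0,"ty":0.0,"tz":0.05,"rx":0.0,"ry":0.0,"rz":0.0,"claw":0.04},{"tx":0.0,"ty":0.0,"tz":0.1,"rx":0.0,"ry":0.0,"rz":0.0,"claw":0.04},{"tx":0.0,"ty":0.0,"tz":0.13,"rx":0.0,"ry":0.0,"rz":0.0,"claw":0.04},{"tx":0.0,"ty":0.0,"tz":0.13,"rx":0.0,"ry":0.0,"rz":0.0,"claw":0.04}])

```text
clock: 10.85
eef_pos: [467.9, 288.9, 301.0]
tool_rot: [3.132, -0.005, 1.689]
force: [0.4, -0.1, -0.1]
width: 39.8
```

```bash
python3 - <<'E'
from h import *
st=read_state(); print(st["eef_pos"],st["force"],st["width"])
snap("scene","s5.png",(215,210,100,150),4)
E
```

```text
[467.88087313 288.8947481  300.96224867] [ 0.43694525 -0.08118406 -0.10382309] 39.8383059005589
```

View pics/s5.png

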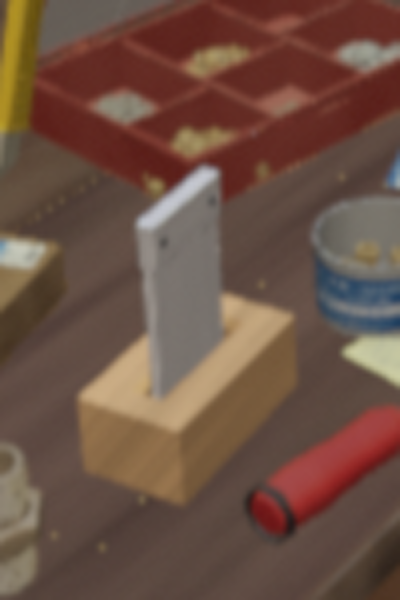

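The plate now stands upright and home: its top corners, (138,222) and (218,168), match the upright prediction. Next, across to the handle.

Emit:
apply_moves(increments=[{"tx":-0.004,"ty":-0.04,"tz":0.0,"rx":0.0,"ry":0.0,"rz":-1.5,"claw":0.04},{"tx":-0.008,"ty":-0.085,"tz":0.0,"rx":0.0,"ry":0.0,"rz":-3.1,"claw":0.04},{"tx":-0.013,"ty":-0.13,"tz":0.0,"rx":0.0,"ry":0.0,"rz":-4.7,"claw":0.04},{"tx":-0.018,"ty":-0.175,"tz":0.0,"rx":0.0,"ry":0.0,"rz":-6.3,"claw":0.04},{"tx":-0.022,"ty":-0.22,"tz":0.0,"rx":0.0,"ry":0.0,"rz":-7.9,"claw":0.04},{"tx":-0.026,"ty":-0.265,"tz":0.0,"rx":0.0,"ry":0.0,"rz":-9.5,"claw":0.04},{"tx":-0.03,"ty":-0.31,"tz":0.0,"rx":0.0,"ry":0.0,"rz":-11.1,"claw":0.04},{"tx":-0.035,"ty":-0.355,"tz":0.0,"rx":0.0,"ry":0.0,"rz":-12.7,"claw":0.04},{"tx":-0.04,"ty":-0.4,"tz":0.0,"rx":0.0,"ry":0.0,"rz":-14.3,"claw":0.04},{"tx":-0.044,"ty":-0.445,"tz":0.0,"rx":0.0,"ry":0.0,"rz":-15.9,"claw":0.04},{"tx":-0.048,"ty":-0.49,"tz":0.0,"rx":0.0,"ry":0.0,"rz":-17.5,"claw":0.04},{"tx":-0.052,"ty":-0.536,"tz":0.0,"rx":0.0,"ry":0.0,"rz":-19.0,"claw":0.04}])

```text
clock: 12.1
eef_pos: [412.7, -250.4, 294.4]
tool_rot: [-3.14, 0.002, 0.026]
force: [1.8, -0.3, -0.0]
width: 39.8
```

Emit:
apply_moves(increments=[{"tx":-0.052,"ty":0.0,"tz":0.0,"rx":0.0,"ry":0.0,"rz":0.0,"claw":0.04}])

```text
clock: 12.2
eef_pos: [366.8, -255.3, 293.4]
tool_rot: [3.139, -0.001, 0.024]
force: [-1.7, 0.1, 0.2]
width: 39.8
```

That last call was an extra -52 mm in x that I hadn't meant to send. It was in free air and harmless, so I'm moving back.

Emit:
apply_moves(increments=[{"tx":0.05,"ty":0.0,"tz":-0.02,"rx":0.0,"ry":0.0,"rz":0.0,"claw":0.04},{"tx":0.05,"ty":0.0,"tz":-0.06,"rx":0.0,"ry":0.0,"rz":0.0,"claw":0.04},{"tx":0.05,"ty":0.0,"tz":-0.1,"rx":0.0,"ry":0.0,"rz":0.0,"claw":0.04},{"tx":0.05,"ty":0.0,"tz":-0.14,"rx":0.0,"ry":0.0,"rz":0.0,"claw":0.04},{"tx":0.05,"ty":0.0,"tz":-0.155,"rx":0.0,"ry":0.0,"rz":0.0,"claw":0.04},{"tx":0.05,"ty":0.0,"tz":-0.155,"rx":0.0,"ry":0.0,"rz":0.0,"claw":0.04},{"tx":0.05,"ty":0.0,"tz":-0.155,"rx":0.0,"ry":0.0,"rz":0.0,"claw":0.04}])

```text
clock: 12.9
eef_pos: [413.7, -249.0, 140.1]
tool_rot: [-3.141, 0.001, 0.031]
force: [-0.3, -1.0, 0.5]
width: 40.0
```

```bash
python3 - <<'E'
from h import *
snap("scene","s6.png",(340,130,100,110),5)
st=read_state(); print(st["eef_pos"],st["force"])
print(((proj("scene",[[414.3,-249,140],[414.3,-249,100]])-[340,130])*5+2).round(0))
E
```

```text
[ 414.24737225 -249.38949251  140.76672012] [-0.77886431  0.6262844   0.25678316]
[[307. 248.]
 [302. 315.]]
```

View pics/s6.png

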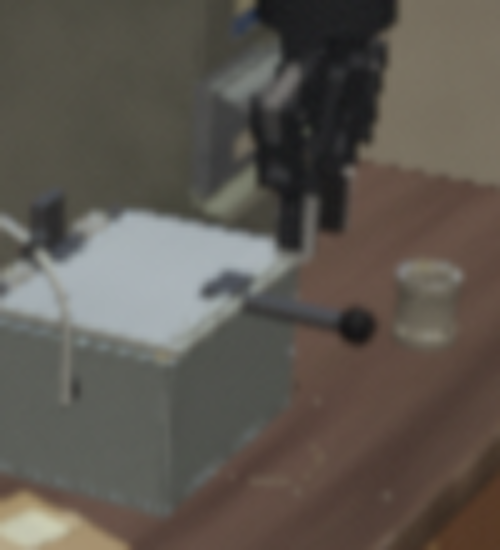

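The open fingers, tips about (290,250) and (335,230), straddle the bar above the grip point at about (302,312). I'll go down and grip.

Emit:
apply_moves(increments=[{"tx":0.0,"ty":0.0,"tz":-0.03,"rx":0.0,"ry":0.0,"rz":0.0,"claw":0.04},{"tx":0.0,"ty":0.0,"tz":-0.059,"rx":0.0,"ry":0.0,"rz":0.0,"claw":0.04},{"tx":0.0,"ty":0.0,"tz":-0.059,"rx":0.0,"ry":0.0,"rz":0.0,"claw":0.04},{"tx":0.0,"ty":0.0,"tz":-0.059,"rx":0.0,"ry":0.0,"rz":0.0,"claw":0.02},{"tx":0.0,"ty":0.0,"tz":-0.059,"rx":0.0,"ry":0.0,"rz":0.0,"claw":0.0},{"tx":0.0,"ty":0.0,"tz":-0.059,"rx":0.0,"ry":0.0,"rz":0.0,"claw":0.0},{"tx":0.0,"ty":0.0,"tz":-0.059,"rx":0.0,"ry":0.0,"rz":0.0,"claw":0.0},{"tx":0.0,"ty":0.0,"tz":-0.059,"rx":0.0,"ry":0.0,"rz":0.0,"claw":0.0}])

```text
clock: 13.75
eef_pos: [415.0, -248.3, 82.7]
tool_rot: [-3.141, -0.002, 0.032]
force: [1.6, 5.3, 6.0]
width: 9.6
```

```bash
python3 - <<'E'
from h import *
st=read_state(); p=st["eef_pos"]; print(p,st["force"],st["torque"],st["width"])
for t in np.r_[0:1.06:.1,1.05,.769]:
    c=158*(1-np.cos(t)); print(round(t,3),(np.array([c*.9996,c*.0283,158*np.sin(t)])/1000).round(4))
E
```

```text
[ 414.98790579 -248.29240357   82.66990444] [1.55847282 5.26151545 6.03625249] [ 1.16924952 -0.04934317 -0.04641912] 9.56420825746606
0.0 [0. 0. 0.]
0.1 [0.0008 0.     0.0158]
0.2 [0.0031 0.0001 0.0314]
0.3 [0.0071 0.0002 0.0467]
0.4 [0.0125 0.0004 0.0615]
0.5 [0.0193 0.0005 0.0757]
0.6 [0.0276 0.0008 0.0892]
0.7 [0.0371 0.0011 0.1018]
0.8 [0.0479 0.0014 0.1133]
0.9 [0.0598 0.0017 0.1238]
1.0 [0.0726 0.0021 0.133 ]
1.05 [0.0794 0.0022 0.1371]
0.769 [0.0444 0.0013 0.1099]
```

Emit:
apply_moves(increments=[{"tx":0.0002,"ty":0.001,"tz":0.008,"rx":0.0,"ry":0.0,"rz":0.0,"claw":0.0},{"tx":0.0008,"ty":0.001,"tz":0.0158,"rx":0.0,"ry":0.0,"rz":0.0,"claw":0.0},{"tx":0.0018,"ty":0.001,"tz":0.0236,"rx":0.0,"ry":0.0,"rz":0.0,"claw":0.0},{"tx":0.0031,"ty":0.001,"tz":0.0314,"rx":0.0,"ry":0.0,"rz":0.0,"claw":0.0},{"tx":0.0049,"ty":0.001,"tz":0.0391,"rx":0.0,"ry":0.0,"rz":0.0,"claw":0.0},{"tx":0.0071,"ty":0.001,"tz":0.0467,"rx":0.0,"ry":0.0,"rz":0.0,"claw":0.0}])

```text
clock: 14.35
eef_pos: [422.4, -248.0, 128.9]
tool_rot: [3.141, -0.002, 0.032]
force: [6.1, 2.6, -5.3]
width: 9.8
```

Emit:
apply_moves(increments=[{"tx":0.0025,"ty":0.0,"tz":0.0075,"rx":0.0,"ry":0.0,"rz":0.0,"claw":0.0},{"tx":0.0054,"ty":0.0,"tz":0.0148,"rx":0.0,"ry":0.0,"rz":0.0,"claw":0.0},{"tx":0.0086,"ty":0.0,"tz":0.022,"rx":0.0,"ry":0.0,"rz":0.0,"claw":0.0},{"tx":0.0122,"ty":0.0,"tz":0.029,"rx":0.0,"ry":0.0,"rz":0.0,"claw":0.0},{"tx":0.0162,"ty":0.0005,"tz":0.0359,"rx":0.0,"ry":0.0,"rz":0.0,"claw":0.0},{"tx":0.0205,"ty":0.0005,"tz":0.0425,"rx":0.0,"ry":0.0,"rz":0.0,"claw":0.0},{"tx":0.0251,"ty":0.001,"tz":0.0489,"rx":0.0,"ry":0.0,"rz":0.0,"claw":0.0},{"tx":0.03,"ty":0.001,"tz":0.0551,"rx":0.0,"ry":0.0,"rz":0.0,"claw":0.0},{"tx":0.0353,"ty":0.001,"tz":0.061,"rx":0.0,"ry":0.0,"rz":0.0,"claw":0.0},{"tx":0.0408,"ty":0.001,"tz":0.0666,"rx":0.0,"ry":0.0,"rz":0.0,"claw":0.0}])

```text
clock: 15.35
eef_pos: [463.6, -246.7, 194.8]
tool_rot: [-3.141, -0.003, 0.032]
force: [8.0, 2.0, -11.3]
width: 10.0
```

Emit:
apply_moves(increments=[{"tx":0.0062,"ty":0.0,"tz":0.005,"rx":0.0,"ry":0.0,"rz":0.0,"claw":0.0},{"tx":0.0125,"ty":0.0,"tz":0.0098,"rx":0.0,"ry":0.0,"rz":0.0,"claw":0.0},{"tx":0.0188,"ty":0.0,"tz":0.0145,"rx":0.0,"ry":0.0,"rz":0.0,"claw":0.0},{"tx":0.0253,"ty":0.0,"tz":0.019,"rx":0.0,"ry":0.0,"rz":0.0,"claw":0.0}])

```text
clock: 15.75
eef_pos: [488.1, -245.8, 213.2]
tool_rot: [-3.14, -0.001, 0.032]
force: [10.9, 2.8, -18.0]
width: 9.5
```

Emit:
apply_moves(increments=[{"tx":0.003,"ty":0.0,"tz":0.0,"rx":0.0,"ry":0.0,"rz":0.0,"claw":0.0},{"tx":0.006,"ty":0.0,"tz":0.001,"rx":0.0,"ry":0.0,"rz":0.0,"claw":0.0},{"tx":0.0085,"ty":0.0,"tz":0.002,"rx":0.0,"ry":0.0,"rz":0.0,"claw":0.0},{"tx":0.0085,"ty":0.0,"tz":0.002,"rx":0.0,"ry":0.0,"rz":0.0,"claw":0.0}])

```text
clock: 16.15
eef_pos: [492.6, -245.7, 215.7]
tool_rot: [-3.138, 0.006, 0.032]
force: [-3.8, 5.3, 2.6]
width: 9.5
```

```bash
python3 - <<'E'
from h import *
snap("scene","s7.png",(320,90,100,120),5)
st=read_state(); p=st["eef_pos"]; print(p,st["force"],np.arctan2(p[2]+19-100,572.3-p[0]),np.hypot(p[2]+19-100,572.3-p[0]))
Rz=R.from_euler("z",.0283)
for t in(.9,1.,1.05,1.1):
    P=Rz.apply([[60-122*np.cos(t)+s*4*0,y,100+122*np.sin(t)] for y in(84,-84) for s in (0,)]+[[60-190*np.cos(t),0,100+190*np.sin(t)],[60-60*np.cos(t),93,100+60*np.sin(t)],[60,84,100]])+[512.3,-246.3,0]
    print(t,((proj("scene",P)-[320,90])*5+2).round(0).tolist())
E
```

```text
[ 492.45543202 -245.7054985   215.66584567] [-4.55623717  6.23887486  2.47812516] 1.0356072432749288 156.55684279931899
0.9 [[205.0, 371.0], [341.0, 286.0], [351.0, 246.0], [132.0, 447.0], [80.0, 507.0]]
1.0 [[189.0, 355.0], [326.0, 271.0], [326.0, 222.0], [124.0, 439.0], [80.0, 507.0]]
1.05 [[180.0, 347.0], [318.0, 265.0], [312.0, 211.0], [120.0, 436.0], [80.0, 507.0]]
1.1 [[171.0, 340.0], [310.0, 258.0], [299.0, 200.0], [116.0, 432.0], [80.0, 507.0]]
```

View pics/s7.png

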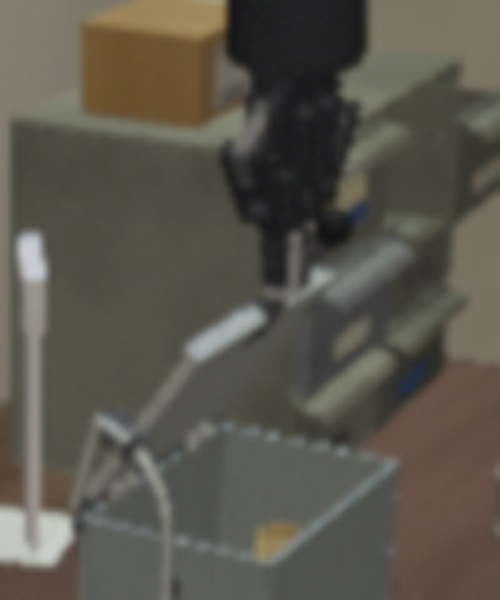

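The lid's upper left corner at (189,355) and the ball at (333,226) put the lid at about 1.0 rad. I'll go slightly further so it is unmistakably past balance.

Emit:
apply_moves(increments=[{"tx":0.003,"ty":0.0,"tz":0.0015,"rx":0.0,"ry":0.0,"rz":0.0,"claw":0.0},{"tx":0.006,"ty":0.0,"tz":0.003,"rx":0.0,"ry":0.0,"rz":0.0,"claw":0.0},{"tx":0.009,"ty":0.0,"tz":0.0045,"rx":0.0,"ry":0.0,"rz":0.0,"claw":0.0},{"tx":0.009,"ty":0.0,"tz":0.0045,"rx":0.0,"ry":0.0,"rz":0.0,"claw":0.0},{"tx":0.009,"ty":0.0,"tz":0.0045,"rx":0.0,"ry":0.0,"rz":0.0,"claw":0.0}])

```text
clock: 16.7
eef_pos: [503.7, -245.4, 220.5]
tool_rot: [-3.139, 0.002, 0.032]
force: [-0.5, 6.5, 0.3]
width: 9.1
```

```bash
python3 - <<'E'
from h import *
snap("scene","s8.png")
st=read_state(); p=st["eef_pos"]; print(p,st["force"],st["torque"],st["tool_rot"],np.arctan2(p[2]+19-100,572.3-p[0]),np.hypot(p[2]+19-100,572.3-p[0]))
im=cv2.imread("pics/raw_s8.png");im0=cv2.imread("pics/raw_s7.png")
def patch(i,u,v,r): return i[v-r:v+r+1,u-r:u+r+1]
# shift of lid top left corner and ball between frames
for u,v,r in((357,161,5),(386,135,5)):
    t=patch(im0,u,v,r); s=patch(im,u,v,r+10); m=cv2.matchTemplate(s,t,cv2.TM_CCOEFF_NORMED); _,mx,_,l=cv2.minMaxLoc(m); print((u,v),"shift",l[0]-10,l[1]-10,mx)
E
```

```text
[ 503.66350043 -245.34852231  220.45824672] [0.18869053 6.1438412  0.64220014] [1.34521086 0.14601062 0.1823137 ] [-3.13872188e+00  1.98437504e-03  3.20463568e-02] 1.1134361583510315 155.4334959082761
(357, 161) shift -2 -2 0.9906378388404846
(386, 135) shift -4 -3 0.8000203967094421
```

Matching image patches puts the apex at about 1.05 rad, with the tool still holding the bar. Now slowly back below balance.

Emit:
apply_moves(increments=[{"tx":-0.0033,"ty":0.0,"tz":-0.0017,"rx":0.0,"ry":0.0,"rz":0.0,"claw":0.0},{"tx":-0.0066,"ty":0.0,"tz":-0.0035,"rx":0.0,"ry":0.0,"rz":0.0,"claw":0.0},{"tx":-0.0099,"ty":0.0,"tz":-0.0054,"rx":0.0,"ry":0.0,"rz":0.0,"claw":0.0},{"tx":-0.0132,"ty":0.0,"tz":-0.0074,"rx":0.0,"ry":0.0,"rz":0.0,"claw":0.0},{"tx":-0.0197,"ty":0.0,"tz":-0.0117,"rx":0.0,"ry":0.0,"rz":0.0,"claw":0.0},{"tx":-0.0259,"ty":0.0,"tz":-0.0163,"rx":0.0,"ry":0.0,"rz":0.0,"claw":0.0},{"tx":-0.0318,"ty":0.0,"tz":-0.0211,"rx":0.0,"ry":0.0,"rz":0.0,"claw":0.0},{"tx":-0.0347,"ty":0.0,"tz":-0.0237,"rx":0.0,"ry":0.0,"rz":0.0,"claw":0.0},{"tx":-0.0375,"ty":0.0,"tz":-0.0263,"rx":0.0,"ry":0.0,"rz":0.0,"claw":0.0},{"tx":-0.0375,"ty":0.0,"tz":-0.0263,"rx":0.0,"ry":0.0,"rz":0.0,"claw":0.0},{"tx":-0.0375,"ty":0.0,"tz":-0.0263,"rx":0.0,"ry":0.0,"rz":0.0,"claw":0.0},{"tx":-0.0375,"ty":0.0,"tz":-0.0263,"rx":0.0,"ry":0.0,"rz":0.0,"claw":0.0}])

```text
clock: 17.95
eef_pos: [461.0, -246.7, 194.3]
tool_rot: [-3.139, 0.011, 0.031]
force: [-11.5, 5.1, 10.5]
width: 9.7
```

```bash
cat > ang.py <<'E'
from h import *
import sys
f=sys.argv[1]; snap("scene",f,(340,110,100,120),6); 
st=read_state(); p=st["eef_pos"]; print(p.round(1),st["force"].round(1),st["width"],"kin",np.arctan2(p[2]+17.3-100,572.3-p[0]).round(3),np.hypot(p[2]+17.3-100,572.3-p[0]).round(1))
Rz=R.from_euler("z",.0283); H=np.array([60,0,100.])
def pts(t):
    u=np.array([-np.cos(t),0,np.sin(t)]); n=np.array([np.sin(t),0,np.cos(t)]); Y=np.array([0,1,0])
    L=[H+122*u+84*Y+4*n,H+122*u+84*Y-4*n,H+122*u-84*Y+4*n,H+122*u-84*Y-4*n,H+190*u,H+60*u+84*Y+4*n]
    return proj("scene",Rz.apply(L)+[512.3,-246.3,0])
if __name__=="__main__":
    for t in(.70,.74,.78,.82,.86,.9): print(t,((pts(t)-[340,110])*6+2.5).round(0).astype(int).tolist())
E
python3 ang.py s9.png
```

```text
[ 461.  -246.7  194.3] [-11.5   4.6  10.4] 9.439970309769963 kin 0.787 157.6
0.7 [[155, 361], [165, 376], [316, 256], [325, 269], [353, 241], [59, 424]]
0.74 [[149, 352], [159, 367], [310, 247], [319, 261], [344, 227], [56, 420]]
0.78 [[142, 343], [153, 358], [304, 239], [314, 253], [334, 214], [53, 416]]
0.82 [[135, 335], [146, 349], [297, 232], [308, 244], [323, 200], [49, 412]]
0.86 [[128, 326], [139, 340], [290, 224], [301, 237], [312, 188], [46, 408]]
0.9 [[120, 318], [132, 332], [283, 217], [295, 229], [301, 175], [42, 404]]
```

View pics/s9.png

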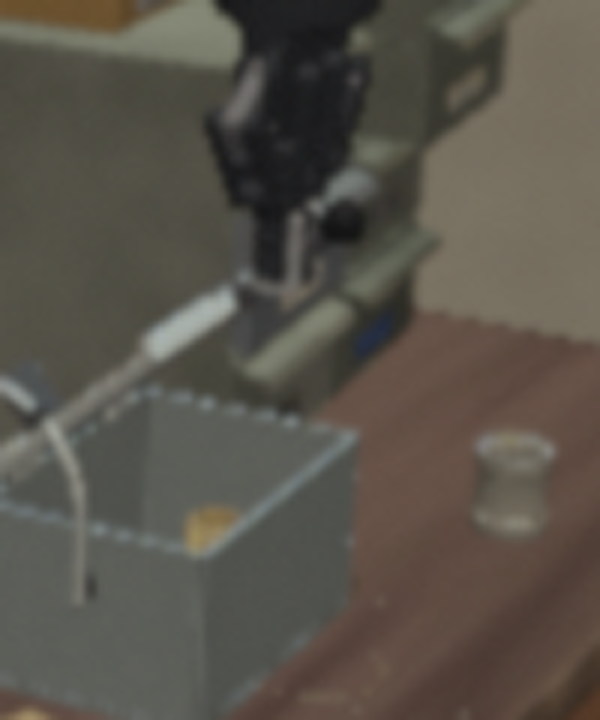

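The ball at (342,221) and the lid corners (143,345) and (153,360) give about 0.765 rad, roughly 7.7° below balance. The arm kinematics give 0.787, also inside the window. I'll hold and check that nothing moves.

Emit:
apply_moves(increments=[{"tx":0.0,"ty":0.0,"tz":0.0,"rx":0.0,"ry":0.0,"rz":0.0,"claw":0.0},{"tx":0.0,"ty":0.0,"tz":0.0,"rx":0.0,"ry":0.0,"rz":0.0,"claw":0.0},{"tx":0.0,"ty":0.0,"tz":0.0,"rx":0.0,"ry":0.0,"rz":0.0,"claw":0.0},{"tx":0.0,"ty":0.0,"tz":0.0,"rx":0.0,"ry":0.0,"rz":0.0,"claw":0.0},{"tx":0.0,"ty":0.0,"tz":0.0,"rx":0.0,"ry":0.0,"rz":0.0,"claw":0.0},{"tx":0.0,"ty":0.0,"tz":0.0,"rx":0.0,"ry":0.0,"rz":0.0,"claw":0.0},{"tx":0.0,"ty":0.0,"tz":0.0,"rx":0.0,"ry":0.0,"rz":0.0,"claw":0.0},{"tx":0.0,"ty":0.0,"tz":0.0,"rx":0.0,"ry":0.0,"rz":0.0,"claw":0.0}])

```text
clock: 18.8
eef_pos: [461.0, -246.7, 194.3]
tool_rot: [-3.139, 0.011, 0.031]
force: [-11.4, 4.5, 10.6]
width: 9.2
```

```bash
python3 - <<'E'
from h import *
snap("scene","s10.png"); st=read_state(); print(st["eef_pos"].round(1),st["force"].round(1),st["width"],abs(st["qd"]).max())
g=lambda f:cv2.imread("pics/raw_"+f).astype(int)
a,b,c,d=g("s10.png"),g("s9.png"),g("s5.png"),g("scene0.png")
print("lid region diff",abs(a-b)[110:230,340:440].mean(),abs(a-b)[110:230,340:440].max())
print("plate/stand diff",abs(a-c)[250:340,230:290].mean())
D=(abs(a-d).max(2)>40); D[:, 430:]=0
n,_,s,_=cv2.connectedComponentsWithStats(D.astype(np.uint8)); print([x.tolist() for x in s[1:] if x[4]>12])
E
```

```text
[ 461.  -246.7  194.3] [-11.    4.6  10.4] 9.357763724533166 0.003550106240543222
lid region diff 0.5402222222222223 36
plate/stand diff 1.1789506172839506
[[371, 10, 17, 28, 363], [391, 39, 16, 3, 33], [372, 58, 6, 11, 33], [376, 85, 28, 7, 150], [375, 93, 30, 41, 687], [375, 131, 10, 13, 40], [382, 137, 17, 14, 111], [340, 153, 13, 21, 139], [362, 159, 17, 12, 90], [351, 172, 50, 28, 825], [340, 177, 4, 6, 14], [349, 176, 5, 5, 16], [340, 184, 12, 11, 83], [406, 192, 9, 7, 43], [249, 251, 21, 59, 823]]
```

Only the plate, lid and arm have changed in the picture, and the lid is holding still. Handing in.

```bash
python3 -c "
from cell import finish_job; print(finish_job())"
```

```text
the job is handed in; nothing more can be done
None
```

I handed the job in at about 19 s of the 72 s allowed. The lock plate is standing in the stand, and the arm is holding the lid still below its balance point.

- **Lock plate:** I pulled it straight up out of the bracket and put it down to the floor of the stand's slot. After the first release it leaned about 5° in the loose slot. I gripped it again and released it more slowly, and the picture then showed it upright and fully home. It was unchanged in the last picture.
- **Lid:** I raised it to about 1.05 rad by camera (1.11 by arm position), past the 0.90 rad balance point and well short of the 1.5 rad stop. I then brought it back slowly to the hold.
- **Final hold:** The camera gives about 0.765 rad, or 7.7° below balance. The arm position gives 0.787 rad, or 6.5° below. The two disagree slightly, probably because the bar shifted a little between the pads, but both are inside the five-to-ten-degree window. Over a further 0.8 s the lid and arm did not move. The gripper carries a steady force of about 16 N, mostly along the handle.
- **Other objects:** Comparing the first and last scene pictures shows changes only at the arm, lid and plate. The comparison left out the right-hand part of the picture, past column 430. I did not repeat it with the top camera.
- **Unplanned move:** I sent one extra 52 mm move by mistake on the way to the handle. It was in free air and touched nothing.

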